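# Turn the wheel to bring its valve to the top

## Task

Turn the wheel on the stand by pushing its spokes round with the fingertips, one spoke after another, until the valve stem stands straight above the axle at twelve o'clock, ready for the pump. Only push gently on the spokes: grip nothing, keep off the tyre and the valve stem, and leave the things lying around where they are.

Things in the scene. Friction and masses are not known exactly. Their poses are not given: they have to be found in the camera images.
- stand: fixed wooden wheel stand: foot 270 (x) x 360 (y) x 18 mm with a leaning H frame before and one behind the wheel, which turns on an axle between them. Origin: centre of the foot's underside; -x side faces the robot (yaw up to 15 degrees), z up. Wheel and frames lean back 35 degrees: up the wheel's face is stand (x, z) = (0.574, 0.819); the axle runs from front to rear along (0.819, -0.574)
- hub (a point): fixed point on the axle in the wheel's middle plane, 165 mm above the bench, at stand (30, 0, 165) mm; its axes are the stand's. The grey plastic wheel's hub has 22 mm radius and is 44 mm long
- rail (a point): middle of the front H frame's rail, on the axle 31 mm before the wheel's middle plane, axes of the stand. The rail runs straight across the wheel at axle height, 344 mm wide, 28 mm tall along the face, filling 24 to 38 mm before the middle plane; an axle nut on it reaches 48 mm. The rear rail is alike, from 26 mm behind the plane. The legs stand outside the tyre; above and below the rail the face is open
- wheel (a joint): angle of the wheel, rad: 0 with the valve stem straight above the axle, growing as the wheel turns clockwise as the robot sees it (top towards -y), not wrapped (2 pi is the top again). The valve lies at this clock angle from the top; it starts between 2.3 and 3.98. It turns either way without stops, takes about 2 N of push at 60 mm radius and stays where it is left
- spoke (a point): point on one spoke, 65 mm from the axle in the middle plane, 45 degrees clockwise of the valve as the robot sees it. The wheel has four such straight spokes, 45, 135, 225 and 315 degrees from the valve, each 14 mm wide and 16 mm deep (8 mm either side of the middle plane), from the hub to the rim of 108 mm inside radius, 30 mm wide; turns with the wheel
- valve_tip (a point): inner end of the valve stem, at 83 mm from the axle in the wheel's middle plane; its axes turn with the wheel: x along the axle away from the robot, z from the axle through the valve
- tyre: black rubber tyre on the wheel, 290 mm outside diameter, 34 mm thick, from 111 to 145 mm from the axle; origin on the axle in the wheel's middle plane, turns with the wheel
- valve: the one valve stem, brass with black foot and cap, 13 mm thick at the foot and 12 mm at the cap, standing inward from the rim midway between two spokes, from 109 to 83 mm from the axle; origin on the axle in the wheel's middle plane, turns with the wheel, z through the valve
- pliers: pliers with red handles lying flat, 50x166x14 mm; bystander, origin at the centre of its underside
- screwdriver_yel: screwdriver with a yellow handle lying flat, 28x192x31 mm; bystander, origin at the centre of its underside
- screw_can: open metal can, 65 mm across, 90 mm high; bystander, origin at the centre of its underside
- tape_measure: yellow tape measure, 38x80x66 mm; bystander, origin at the centre of its underside
- tape_blue: roll of blue tape lying flat, 90 mm across, 31 mm high; bystander, origin at the centre of its underside
- offcut_beech: wooden offcut, 40x90x30 mm; bystander, origin at the centre of its underside
- wax_tin: low round tin with a green lid, 68 mm across, 25 mm high; bystander, origin at the centre of its underside

How it is judged:
At the end, for the whole second after the job is handed in: The valve stem stands straight above the axle: its tip at most 8 mm to either side of the top (about 5.5 degrees of turn), and the wheel is at rest (y of valve_tip in the frame of hub between -0.008 and 0.008 m and z of valve_tip in the frame of hub above 0.055 m and velocity of joint wheel between -0.05 and 0.05 rad/s); the robot touches nothing.
It fails at once if the tyre was touched (contact force between any of the arm, the fingers and tyre above 1 N).
It fails at once if the valve stem was touched (contact force between any of the arm, the fingers and valve above 1 N).
It fails at once if the wheel was gripped or pushed hard (over 30 N) (contact force between the fingers and wheel above 30 N).
It fails at once if a bystander was displaced by more than 15 mm (distance of any of pliers, screwdriver_yel, screw_can, tape_measure, tape_blue, offcut_beech, wax_tin from where it was at the start of the episode above 0.015 m).
It also fails if it takes over 64 s, if anything falls off the work surface, if the arm or the gripper's body presses on something with over 40 N, if the wrist force passes 120 N, or if a joint passes its speed limit or range.

## Robot

A 7-joint arm with a two-finger parallel gripper is mounted at the origin on a cart in front of the work surface, level with it; the furniture and walls round the work are solid. World frame = base frame: x ahead of the robot, y to its left, z up, the work surface at z = 0. Lengths are in m, angles in rad, forces in N, time in s.
With the tool pointing down it reaches from about 0.425 to 0.875 m from the base axis. Payload 4.7 kg.
Tool frame: the origin (TCP) lies between the finger pads; the fingertips stand 14 mm ahead of it and the grasp point (between the pads) lies 5 mm behind it; z points along the fingers, y is the line along which they close (so a half turn about z gives the same grasp; the last joint's range is limited). The gripper opens to 87 mm and grips with 3 to 60 N. Pads are 19 mm wide; open, the fingers measure 117 mm over their backs; the gripper's body (75 mm by 190 mm) begins 51 mm behind the grasp point.
Start: joints at [1.203, 0.321, -0.07, 1.45, 0.023, 1.371, -0.057], TCP at [0.242, -0.603, 0.237] pointing down, gripper open.
Joint ranges: [-2.86, 2.86], [-0.3, 2.09], [-1.38, 1.24], [0.06, 2.45], [-1.56, 4.7], [0.09, 2.05], [-2.69, 2.69]. Speed limits (rad/s): [2.57, 2.57, 3.14, 3.14, 3.14, 3.14, 3.14].

## Interface

Orientations are given as a rotation vector (axis times angle).
In Python, from bench import ctrl gives the robot as it stands.
- The arm moves only by the tool step_arm, never from a script. Its argument "commands" is a list of rows, each an object with "travel": the shift along the tool's x, y, z in m, a list of three; "turn": the turn, a rotation vector about the tool's x, y, z in degrees, a list of three. A call has 1 to 5 rows; each row is the pose to reach, as a shift and turn from the pose commanded when the call began, along the tool's axes at that moment; what a row does not reach only later rows make up. A row lasts 1/10 s, in which the tool goes at most 50 mm and 8.59 degrees, less where a joint would pass 70% of its speed; a pose out of reach is approached as far as the arm can. A call with a gripper value outside its range is refused whole. "gripper" is the opening, from 0 (shut) to 1 (fully open), set as the call begins (left out, the last holds). The fingers move at their own pace and stop on an object; "force" is the grip in N (left out, the last holds). Time passes only in rows, so rows that repeat a pose let the fingers close. It gives the time, the measured TCP pose, the force, the opening and the grip force at its end, in the units of the state.
- ctrl.get_state(): the state, without advancing time (a new reading comes with each control period).
- ctrl.get_image(name): name is "side" or "top"; returns the picture (420x560x3 uint8, red, green, blue); there is no depth.
- ctrl.camera_model(name): a dict with "fx", "fy", "cx", "cy" (pixels), "R" (3x3) and "t" (3): a world point X has camera coordinates R X + t. Camera axes: x right, y down, z forward; pixel columns grow to the right and rows downward; lengths in m; the calibration is good to about 2 mm. A picture is of the moment at which its call begins. camera_model takes no time and is no camera call.
- ctrl.close_job(): hands the job in; it is judged then, once.
The state is a dict: "time": time; "joint_positions": joint angles; "qd": joint speeds; "joint_torque": joint torques, N m; "position": TCP position; "tool_rot": TCP orientation; "ft_force": force on the tool from outside, world axes, zero at the start; "torque": the same for the moment, N m; "grip_width": opening from 0.0 (shut) to 1.0 (fully open); "grip_force": force on a finger pad.
Only numpy, scipy, OpenCV 4.12 (cv2) and the standard library are available. Lean on these libraries where they do the work, as an engineer would, in place of code of your own. Each camera call takes 0.05 s, during which the arm holds its last target. There are 200 camera calls.

## Working session

There is one attempt and no reset: what is moved stays moved. The work goes in short steps, Python scripts to look and compute and a tool call to move; the robot and the scene stay as the last step left them, time stands still between calls to the robot, and variables do not carry over. Pictures are saved under pics/ and viewed, at most 10 in all, crops included, and the job is handed in when it is done.

Besides the shell and the picture viewer there is one more tool, called after "Emit:" by a JSON object that holds its "name" and its "arguments". step_arm: Moves the arm, as the interface text tells. Its arguments: {"type":"object","properties":{"commands":{"type":"array"},"gripper":{"type":"number"},"force":{"type":"number"}},"required":["commands"]}

```bash
mkdir -p pics; ls; python3 - <<'E'
from bench import ctrl
import cv2,numpy as np
s=ctrl.get_state();print(s)
for n in("side","top"):
    im=ctrl.get_image(n);cv2.imwrite(f"pics/{n}0.png",im[:,:,::-1])
    m=ctrl.camera_model(n);print(n,{k:np.round(v,4).tolist() for k,v in m.items()}, (-np.array(m['R']).T@np.array(m['t'])).round(3))
E
```

```text
pics
{'time': 0.0, 'joint_positions': array([ 1.20308885,  0.32183263, -0.07009286,  1.45167487,  0.02263621,
        1.37078508, -0.05688599]), 'qd': array([-3.51686738e-04,  9.09685059e-04, -7.34194714e-04, -5.79657267e-04,
        1.07422807e-03, -3.39717992e-04,  7.69555559e-05]), 'joint_torque': array([ 1.45265824e-05, -4.91295648e+01, -4.04059617e-01, -3.12526917e+01,
       -6.40310207e-02,  4.35569545e-02,  1.50228575e-04]), 'position': array([ 0.24194196, -0.60273048,  0.23545537]), 'tool_rot': array([-3.08268669e+00, -5.95846459e-01,  7.69702176e-04]), 'ft_force': array([-0.14539724, -0.3157642 , -0.35823458]), 'torque': array([ 0.03218422,  0.01447372, -0.02821351]), 'grip_force': 0.0, 'grip_width': 0.9998069131108567}
side {'fx': 382.0767, 'fy': 382.0767, 'cx': 281.715, 'cy': 201.3336, 'R': [[-0.3924, -0.9197, 0.0162], [-0.5112, 0.2033, -0.8351], [0.7647, -0.336, -0.5499]], 't': [0.228, 0.3946, 1.1299]} [-0.573  0.509  0.947]
top {'fx': 425.7618, 'fy': 425.7618, 'cx': 282.055, 'cy': 209.7617, 'R': [[0.0154, -0.9998, 0.0097], [-0.9867, -0.0167, -0.1618], [0.1619, -0.0071, -0.9868]], 't': [0.0049, 0.5755, 1.281]} [0.36  0.024 1.357]
```

View pics/side0.png

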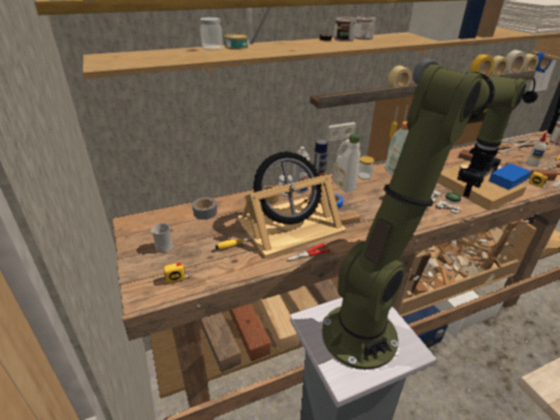

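View pics/top0.png

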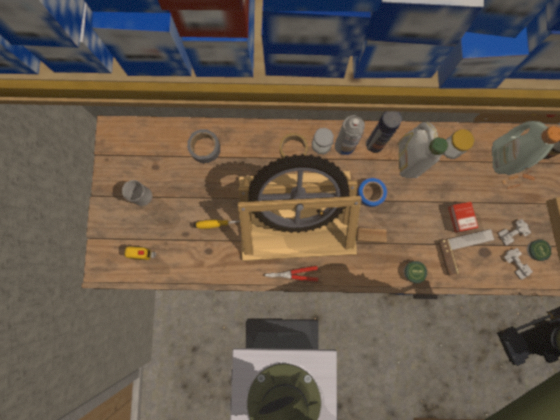

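The side view shows the wheel centred near (289,187). The top view shows it near (300,195), with the pliers in front at (293,273), the screwdriver to the left at (213,224) and the blue tape to the right. Next I'll enlarge both.

```bash
python3 - <<'E'
import cv2
a=cv2.imread('pics/side0.png')[140:260,225:355];b=cv2.imread('pics/top0.png')[145:275,230:370]
cv2.imwrite('pics/sc.png',cv2.resize(a,None,fx=5,fy=5,interpolation=cv2.INTER_CUBIC)[:600]);cv2.imwrite('pics/tc.png',cv2.resize(b,None,fx=4.5,fy=4.5,interpolation=cv2.INTER_CUBIC))
E
```

```text
(no output)
```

View pics/sc.png

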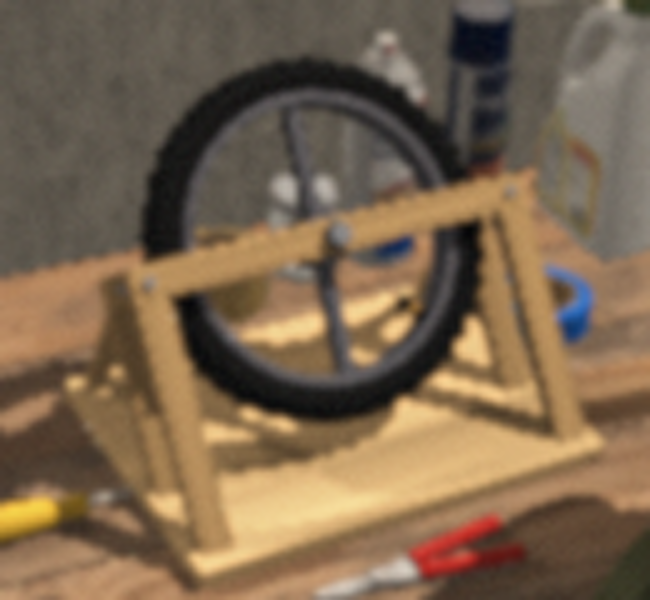

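View pics/tc.png

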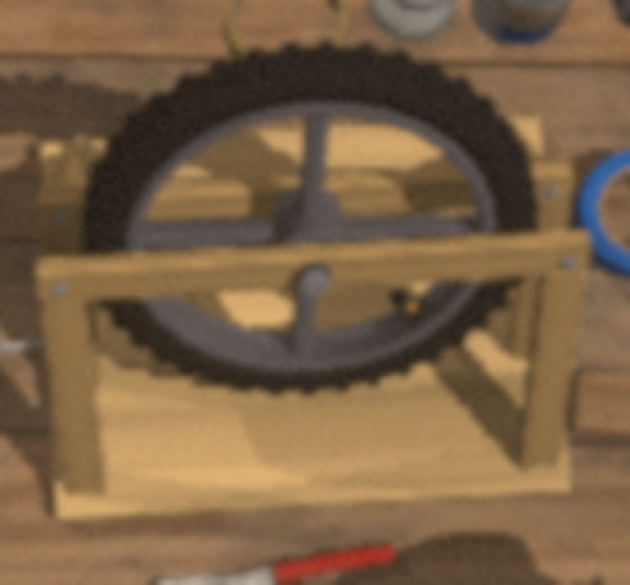

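The valve is at lower right: side crop (408,303), top crop (405,300). That is about 135° clockwise, with the spokes close to vertical and horizontal. I'll triangulate the rail bolts, nut and valve to get the stand pose.

```bash
cat > h.py <<'E'
from bench import ctrl
import numpy as np,cv2
from scipy.spatial.transform import Rotation as Ro
C={n:ctrl.camera_model(n) for n in("side","top")}
def K(m): return np.array([[m['fx'],0,m['cx']],[0,m['fy'],m['cy']],[0,0,1]])
P={n:K(m)@np.c_[m['R'],m['t']] for n,m in C.items()}
def tri(s,t):
    X=cv2.triangulatePoints(P['side'],P['top'],np.array(s,float),np.array(t,float)).ravel();return X[:3]/X[3]
def proj(n,X):
    p=P[n]@np.r_[X,1];return p[:2]/p[2]
U0=np.array([.574,0,.819]);N0=np.array([.819,0,-.574])
E
python3 - <<'E'
from h import *
S=lambda u,v:(225+(u-2)/5,140+(v-2)/5)
T=lambda u,v:(230+(u-2)/4.5,145+(v-2)/4.5)
pts={'boltL':((148,285),(58,290)),'boltR':((510,190),(568,262)),'nut':((338,233),(314,280)),'valve':((408,303),(405,300)),'footFL':((200,575),(58,512)),'footFR':((602,443),(570,488))}
X={}
for k,(s,t) in pts.items():
    X[k]=tri(S(*s),T(*t)); e=proj('side',X[k])-S(*s); print(k,X[k].round(4),e.round(2))
d=X['boltR']-X['boltL'];psi=np.arctan2(d[0],-d[1]);print('yaw',np.degrees(psi))
d=X['footFR']-X['footFL'];print('yaw foot',np.degrees(np.arctan2(d[0],-d[1])))
A=Ro.from_euler('z',psi)
n=A.apply(N0);u=A.apply(U0)
hub=np.mean([X['boltL']+38*n/1e3,X['boltR']+38*n/1e3],0); hub2=X['nut']+.047*n
print('hub',hub,hub2, 'foot->hub',(X['footFL']+X['footFR'])/2+A.apply([.135+.03,0,0]))
v=X['valve']-hub2;l=A.apply([0,-1,0]);print('valve a,b,n',v@l,v@u,v@n,np.degrees(np.arctan2(v@l,v@u)))
E
```

```text
boltL [0.5529 0.1256 0.1856] [0. 0.]
boltR [ 0.5757 -0.1903  0.1877] [0.09 0.  ]
nut [ 0.5612 -0.0323  0.1907] [0.12 0.01]
valve [ 0.5625 -0.0967  0.1102] [-0.01 -0.  ]
footFL [0.4243 0.1358 0.0118] [-0.08 -0.01]
footFR [ 0.4471 -0.2206  0.0158] [ 0.29 -0.01]
yaw 4.128514155123249
yaw foot 3.647667015282777
hub [ 0.59532033 -0.03007192  0.1648717 ] [ 0.59956338 -0.02953316  0.16367702] foot->hub [ 0.60026487 -0.03052448  0.01383048]
valve a,b,n 0.0643560603819928 -0.06783442205726163 -0.003571332930175523 136.5072905589717
```

```bash
cat >> h.py <<'E'
A=Ro.from_euler('z',3.9,degrees=True)
hub=np.array([.5975,-.030,.1645]);u=A.apply(U0);n=A.apply(N0);l=A.apply([0,-1,0])
Rt=Ro.from_matrix(np.c_[-l,u,n])
def here():
    s=ctrl.get_state();return s,s['position'],Ro.from_rotvec(s['tool_rot'])
def face():
    s,p,R=here();d=p-hub+.014*R.as_matrix()[:,2];print('t',round(s['time'],2),'face a,b,w mm',(1e3*np.array([d@l,d@u,d@n])).round(1),'F',s['ft_force'].round(1),'rot err',np.degrees((R.inv()*Rt).as_rotvec()).round(1),'q',s['joint_positions'].round(2))
def go(a,b,w):
    s,p,R=here();g=hub+(a*l+b*u+(w-14)*n)/1e3
    print('travel',R.inv().apply(g-p).round(3),'turn',np.degrees((R.inv()*Rt).as_rotvec()).round(1))
E
python3 -c "
from h import *
face();go(28,60,-120)"
```

```text
t 0.1 face a,b,w mm [ 547.2 -179.2 -355.2] F [ 0.4 -0.1  0.5] rot err [-47.4  34.4 -66.2] q [ 1.2   0.32 -0.07  1.45  0.02  1.37 -0.06]
travel [ 0.463 -0.396 -0.054] turn [-47.4  34.4 -66.2]
```

Emit:
{"name": "step_arm", "arguments": {"commands": [{"travel": [0.05,-0.04,-0.02],"turn": [-4,3,-6]},{"travel": [0.09,-0.08,-0.03],"turn": [-8,6,-11]},{"travel": [0.13,-0.11,-0.04],"turn": [-12,9,-17]},{"travel": [0.17,-0.145,-0.05],"turn": [-16,12,-22]},{"travel": [0.21,-0.18,-0.055],"turn": [-20,14.5,-28]}], "gripper": 0}}

```text
time: 0.6
position: [0.3559, -0.3849, 0.2879]
tool_rot: [2.543, 1.2, 0.448]
ft_force: [0.1, 0.1, 0.5]
grip_width: 0.632
grip_force: 0.0
```

```bash
python3 -c "
from h import *
face();go(28,60,-120)"
```

```text
t 0.6 face a,b,w mm [ 339.9  -58.4 -276.3] F [0.1 0.1 0.5] rot err [-27.2  19.8 -37.9] q [ 1.17 -0.22 -0.2   1.97 -0.35  1.06  0.4 ]
travel [ 0.354 -0.079  0.023] turn [-27.2  19.8 -37.9]
```

```bash
python3 -c "
from h import *
go(28,90,-65)"
```

```text
travel [ 0.394 -0.041  0.053] turn [-27.2  19.8 -37.9]
```

Emit:
{"name": "step_arm", "arguments": {"commands": [{"travel": [0.04,-0.004,0.005],"turn": [-3,2,-4]},{"travel": [0.08,-0.008,0.01],"turn": [-6,4,-8]},{"travel": [0.12,-0.012,0.015],"turn": [-9,6.5,-12]}]}}

```text
time: 0.9
position: [0.4309, -0.3055, 0.2779]
tool_rot: [2.3, 1.391, 0.606]
ft_force: [-0.8, -0.5, 0.1]
grip_width: 0.351
grip_force: 0.0
```

```bash
python3 -c "
from h import *
face();go(28,90,-65)"
```

```text
t 0.9 face a,b,w mm [ 265.4  -18.5 -203.8] F [-0.8 -0.5  0.1] rot err [-19.7  13.3 -27.3] q [ 0.82 -0.3  -0.04  2.11 -0.43  0.87  0.5 ]
travel [0.286 0.009 0.055] turn [-19.7  13.3 -27.3]
```

Emit:
{"name": "step_arm", "arguments": {"commands": [{"travel": [0.04,0.01,0.015],"turn": [0,1,-5]},{"travel": [0.08,0.02,0.03],"turn": [0,2,-8]},{"travel": [0.12,0.03,0.045],"turn": [0,3,-12]},{"travel": [0.16,0.03,0.055],"turn": [-3,5,-16]},{"travel": [0.2,0.02,0.055],"turn": [-6,7,-19]}]}}

```text
time: 1.4
position: [0.5601, -0.1408, 0.2768]
tool_rot: [1.917, 1.707, 0.703]
ft_force: [-0.0, 0.4, -0.6]
grip_width: 0.013
grip_force: 0.0
```

```bash
python3 -c "
from h import *
face();go(28,90,-65)"
```

```text
t 1.4 face a,b,w mm [108.8  62.8 -87.6] F [-0.   0.4 -0.6] rot err [-13.8   4.4  -8.8] q [ 0.62 -0.29 -0.25  2.16 -0.5   0.63  0.55]
travel [0.084 0.015 0.011] turn [-13.8   4.4  -8.8]
```

Emit:
{"name": "step_arm", "arguments": {"commands": [{"travel": [0.03,0.01,0.005],"turn": [-4,1,-3]},{"travel": [0.06,0.02,0.01],"turn": [-8,2,-6]},{"travel": [0.084,0.02,0.012],"turn": [-12,4,-8]},{"travel": [0.084,0.015,0.011],"turn": [-13.8,4.4,-8.8]},{"travel": [0.084,0.015,0.011],"turn": [-13.8,4.4,-8.8]}]}}

```text
time: 1.9
position: [0.6017, -0.065, 0.2724]
tool_rot: [1.605, 1.714, 0.889]
ft_force: [0.1, 0.0, 0.3]
grip_width: 0.005
grip_force: 0.0
```

```bash
python3 -c "
from h import *
face();go(24,72,-65);go(24,60,0)
im=ctrl.get_image('top');cv2.imwrite('pics/t1.png',cv2.resize(im[110:270,200:400,::-1],None,fx=3.5,fy=3.5,interpolation=cv2.INTER_CUBIC))"
```

```text
t 1.9 face a,b,w mm [ 35.1  89.3 -46.5] F [0.1 0.  0.3] rot err [-0.5 -0.3 -0.3] q [ 0.4  -0.3  -0.18  2.31 -0.98  0.33  1.08]
travel [ 0.011 -0.018 -0.018] turn [-0.5 -0.3 -0.3]
travel [ 0.011 -0.029  0.047] turn [-0.5 -0.3 -0.3]
```

View pics/t1.png

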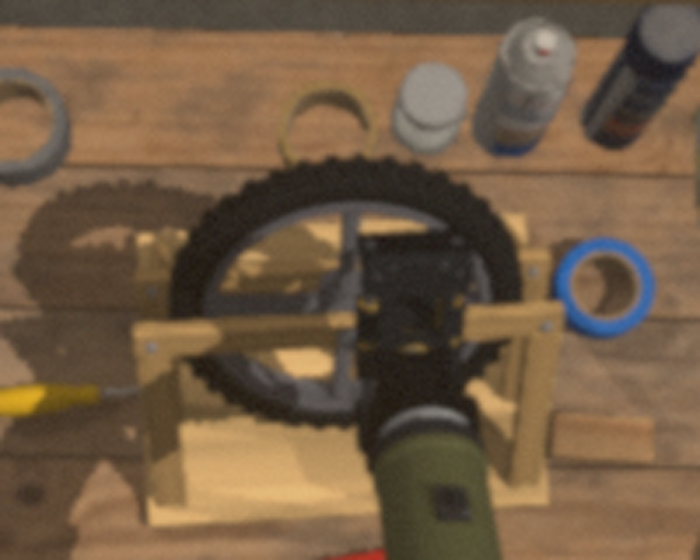

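The gripper is above the rail and to the right of the top spoke, which is at (350,240). The standoff is limited by joint 2, but it is clear. Next I'll line up at a=30, b=62.

Emit:
{"name": "step_arm", "arguments": {"commands": [{"travel": [0.002,-0.01,0.005],"turn": [0,0,0]},{"travel": [0.005,-0.027,0.016],"turn": [0,0,0]},{"travel": [0.005,-0.027,0.016],"turn": [0,0,0]}]}}

```text
time: 2.25
position: [0.5992, -0.0607, 0.2416]
tool_rot: [1.606, 1.714, 0.888]
ft_force: [-0.1, 0.4, 0.3]
grip_width: 0.004
grip_force: 0.0
```

```bash
python3 -c "
from h import *
face();go(30,62,6)"
```

```text
t 2.25 face a,b,w mm [ 30.7  62.8 -30.6] F [-0.1  0.4  0.3] rot err [-0.5 -0.2 -0.3] q [ 0.3  -0.27 -0.11  2.35 -1.12  0.26  1.23]
travel [ 0.001 -0.001  0.037] turn [-0.5 -0.2 -0.3]
```

Emit:
{"name": "step_arm", "arguments": {"commands": [{"travel": [0,-0.001,0.012],"turn": [0,0,0]},{"travel": [0.001,-0.001,0.025],"turn": [0,0,0]},{"travel": [0.001,-0.001,0.038],"turn": [0,0,0]},{"travel": [0.001,-0.001,0.038],"turn": [0,0,0]}]}}

```text
time: 2.65
position: [0.6317, -0.0577, 0.2219]
tool_rot: [1.602, 1.711, 0.891]
ft_force: [0.1, -0.3, -0.4]
grip_width: 0.004
grip_force: 0.0
```

```bash
cat >> h.py <<'E'
def cen(th,r=58):
    t=np.radians(th);o=7+9.5*abs(np.cos(t))+15*abs(np.sin(t));return r*np.array([np.sin(t),np.cos(t)])+o*np.array([np.cos(t),-np.sin(t)])
def path(ths):
    s,p,R=here();d=p-hub;c=np.array([d@l,d@u])*1e3
    for t in ths:
        g=cen(t)-c;print(t,'ab',cen(t).round(0),'travel xy mm',round(-g[0],1),round(g[1],1))
E
python3 -c "
from h import *
face();path(range(10,-70,-5))"
```

```text
t 2.65 face a,b,w mm [30.  65.5  7.4] F [ 0.1 -0.3 -0.4] rot err [-0.3 -0.2 -0.3] q [ 0.18 -0.16 -0.03  2.32 -1.36  0.19  1.48]
10 ab [29. 54.] travel xy mm 1.3 -11.7
5 ab [23. 56.] travel xy mm 7.2 -9.3
0 ab [16. 58.] travel xy mm 13.5 -7.5
-5 ab [13. 59.] travel xy mm 17.4 -6.2
-10 ab [ 9. 60.] travel xy mm 21.4 -5.1
-15 ab [ 4. 61.] travel xy mm 25.6 -4.3
-20 ab [-0. 62.] travel xy mm 30.1 -3.8
-25 ab [-5. 62.] travel xy mm 34.6 -3.7
-30 ab [-9. 62.] travel xy mm 39.3 -3.9
-35 ab [-14.  61.] travel xy mm 44.1 -4.6
-40 ab [-19.  60.] travel xy mm 49.0 -5.7
-45 ab [-24.  58.] travel xy mm 53.8 -7.3
-50 ab [-29.  56.] travel xy mm 58.6 -9.4
-55 ab [-33.  54.] travel xy mm 63.3 -12.0
-60 ab [-38.  50.] travel xy mm 67.9 -15.1
-65 ab [-42.  47.] travel xy mm 72.2 -18.7
```

Emit:
{"name": "step_arm", "arguments": {"commands": [{"travel": [0.006,-0.006,0],"turn": [0,0,0]},{"travel": [0.012,-0.007,0],"turn": [0,0,0]},{"travel": [0.017,-0.006,0],"turn": [0,0,0]},{"travel": [0.021,-0.005,0],"turn": [0,0,0]},{"travel": [0.025,-0.004,0],"turn": [0,0,0]}]}}

```text
time: 3.15
position: [0.6264, -0.0334, 0.2185]
tool_rot: [1.602, 1.71, 0.889]
ft_force: [0.2, -3.0, -1.3]
grip_width: 0.008
grip_force: 1.3
```

```bash
python3 -c "
from h import *
face();path(range(-15,-70,-5))"
```

```text
t 3.15 face a,b,w mm [ 5.3 60.6  6.5] F [ 0.2 -3.  -1.3] rot err [-0.3 -0.1 -0.2] q [ 0.17 -0.18 -0.08  2.34 -1.37  0.14  1.45]
-15 ab [ 4. 61.] travel xy mm 1.0 0.6
-20 ab [-0. 62.] travel xy mm 5.4 1.0
-25 ab [-5. 62.] travel xy mm 10.0 1.2
-30 ab [-9. 62.] travel xy mm 14.7 0.9
-35 ab [-14.  61.] travel xy mm 19.5 0.3
-40 ab [-19.  60.] travel xy mm 24.3 -0.9
-45 ab [-24.  58.] travel xy mm 29.2 -2.4
-50 ab [-29.  56.] travel xy mm 34.0 -4.5
-55 ab [-33.  54.] travel xy mm 38.7 -7.1
-60 ab [-38.  50.] travel xy mm 43.2 -10.2
-65 ab [-42.  47.] travel xy mm 47.5 -13.8
```

Contact is gentle at 3 N, so I'll continue.

Emit:
{"name": "step_arm", "arguments": {"commands": [{"travel": [0.0055,0.001,0],"turn": [0,0,0]},{"travel": [0.01,0.001,0],"turn": [0,0,0]},{"travel": [0.0145,0.001,0],"turn": [0,0,0]},{"travel": [0.0195,0,0],"turn": [0,0,0]},{"travel": [0.0245,-0.001,0],"turn": [0,0,0]}]}}

```text
time: 3.65
position: [0.6244, -0.0082, 0.2177]
tool_rot: [1.601, 1.711, 0.89]
ft_force: [-0.7, -3.0, 0.0]
grip_width: 0.002
grip_force: 1.1
```

```bash
python3 -c "
from h import *
face();path(range(-40,-75,-5))"
```

```text
t 3.65 face a,b,w mm [-19.9  59.8   6.6] F [-0.7 -3.   0. ] rot err [-0.2 -0.2 -0.2] q [ 0.24 -0.19 -0.21  2.35 -1.37  0.11  1.39]
-40 ab [-19.  60.] travel xy mm -0.9 -0.0
-45 ab [-24.  58.] travel xy mm 3.9 -1.6
-50 ab [-29.  56.] travel xy mm 8.7 -3.7
-55 ab [-33.  54.] travel xy mm 13.4 -6.3
-60 ab [-38.  50.] travel xy mm 18.0 -9.4
-65 ab [-42.  47.] travel xy mm 22.3 -13.0
-70 ab [-46.  43.] travel xy mm 26.3 -17.1
```

Emit:
{"name": "step_arm", "arguments": {"commands": [{"travel": [0.004,-0.0015,0],"turn": [0,0,0]},{"travel": [0.0085,-0.0035,0],"turn": [0,0,0]},{"travel": [0.0135,-0.006,0],"turn": [0,0,0]},{"travel": [0.018,-0.0095,0],"turn": [0,0,0]},{"travel": [0.0225,-0.013,0],"turn": [0,0,0]}]}}

```text
time: 4.15
position: [0.6151, 0.0142, 0.2087]
tool_rot: [1.6, 1.715, 0.888]
ft_force: [1.2, -2.9, 0.5]
grip_width: 0.005
grip_force: 1.0
```

```bash
python3 -c "
from h import *
face();path([-65,-70])
im=ctrl.get_image('side');cv2.imwrite('pics/s2.png',cv2.resize(im[140:260,225:355,::-1],None,fx=5,fy=5,interpolation=cv2.INTER_CUBIC))"
```

```text
t 4.15 face a,b,w mm [-43.   47.9   5.5] F [ 1.2 -2.9  0.5] rot err [-0.4 -0.2 -0.1] q [ 0.4  -0.2  -0.42  2.37 -1.56  0.1   1.52]
-65 ab [-42.  47.] travel xy mm -0.8 -1.2
-70 ab [-46.  43.] travel xy mm 3.2 -5.3
```

View pics/s2.png

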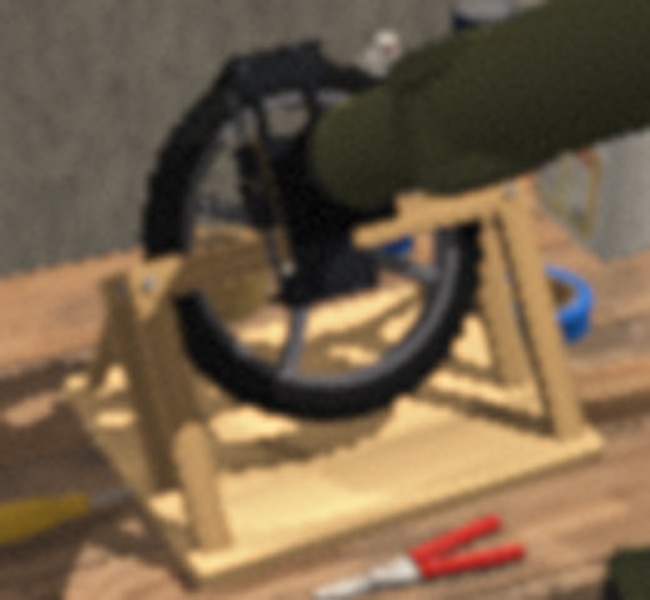

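The first spoke is now at about −65° (upper left at (200,210)). The others show at (295,340) and (415,268), which fits. I'll back off and retract.

Emit:
{"name": "step_arm", "arguments": {"commands": [{"travel": [-0.005,0.004,0],"turn": [0,0,0]},{"travel": [-0.006,0.006,-0.012],"turn": [0,0,0]},{"travel": [-0.006,0.006,-0.024],"turn": [0,0,0]},{"travel": [-0.006,0.006,-0.034],"turn": [0,0,0]},{"travel": [-0.006,0.006,-0.034],"turn": [0,0,0]}]}}

```text
time: 4.7
position: [0.5919, 0.0047, 0.2324]
tool_rot: [1.604, 1.713, 0.887]
ft_force: [0.4, -0.3, 0.4]
grip_width: 0.005
grip_force: 0.0
```

```bash
python3 -c "
from h import *
face();path([25])"
```

```text
t 4.7 face a,b,w mm [-35.1  53.6 -27.6] F [ 0.4 -0.3  0.4] rot err [-0.4 -0.1 -0.2] q [ 0.26 -0.3  -0.26  2.39 -0.93  0.14  0.91]
25 ab [44. 43.] travel xy mm -79.4 -10.4
```

```bash
python3 -c "
from h import *
im=ctrl.get_image('top').copy();cv2.imwrite('pics/t3.png',cv2.resize(im[145:275,230:370,::-1],None,fx=4.5,fy=4.5,interpolation=cv2.INTER_CUBIC))
f=lambda a,b:((proj('top',hub+(a*l+b*u)/1e3)-[230,145])*4.5+2).round(0)
for t in (20,25,30): print(t,f(*(100*np.array([np.sin(np.radians(t)),np.cos(np.radians(t))]))))
for t in (65,70,75): print('valve',t,f(*(90*np.array([np.sin(np.radians(t)),np.cos(np.radians(t))]))))
print('hub',f(0,0))"
```

```text
20 [366. 114.]
25 [379. 118.]
30 [392. 122.]
valve 65 [440. 179.]
valve 70 [444. 188.]
valve 75 [447. 196.]
hub [308. 230.]
```

View pics/t3.png

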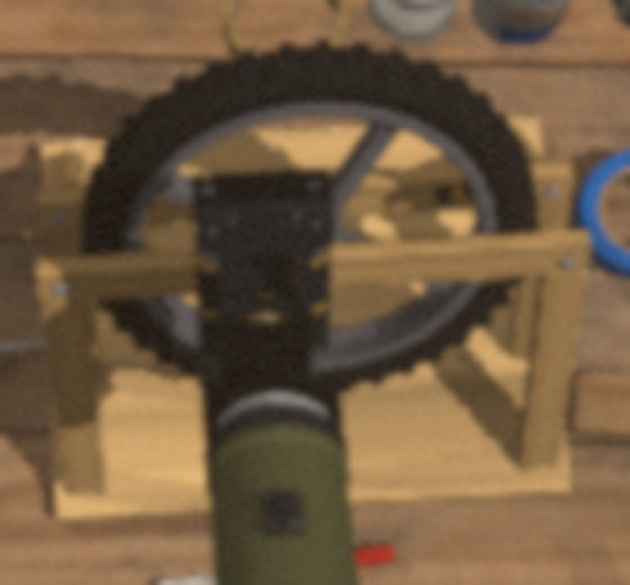

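The top spoke's outer end is at (385,127), about 27°, and the valve is at (447,192), about 72°. I'll move the fingers across to the right of that spoke, staying in front of it.

Emit:
{"name": "step_arm", "arguments": {"commands": [{"travel": [-0.02,0.004,0],"turn": [0,0,0]},{"travel": [-0.045,0,0],"turn": [0,0,0]},{"travel": [-0.07,-0.008,0],"turn": [0,0,0]},{"travel": [-0.086,-0.0155,0],"turn": [0,0,0]},{"travel": [-0.086,-0.0155,0],"turn": [0,0,0]}]}}

```text
time: 5.25
position: [0.5889, -0.0818, 0.2185]
tool_rot: [1.606, 1.712, 0.889]
ft_force: [0.2, 0.9, 0.6]
grip_width: 0.002
grip_force: 0.0
```

```bash
python3 -c "
from h import *
face();go(51,38.5,7)"
```

```text
t 5.25 face a,b,w mm [ 51.   37.2 -26.9] F [0.2 0.9 0.6] rot err [-0.4 -0.2 -0.3] q [-0.01 -0.27  0.23  2.4  -1.18  0.21  1.38]
travel [-0.     0.002  0.034] turn [-0.4 -0.2 -0.3]
```

Emit:
{"name": "step_arm", "arguments": {"commands": [{"travel": [0,0.0015,0.009],"turn": [0,0,0]},{"travel": [0,0.0015,0.018],"turn": [0,0,0]},{"travel": [0,0.0015,0.027],"turn": [0,0,0]},{"travel": [0,0.0015,0.034],"turn": [0,0,0]}]}}

```text
time: 5.65
position: [0.6185, -0.0761, 0.2012]
tool_rot: [1.6, 1.716, 0.891]
ft_force: [0.3, 0.6, -0.2]
grip_width: 0.01
grip_force: 0.0
```

```bash
python3 -c "
from h import *
face();path(range(25,-55,-5))"
```

```text
t 5.65 face a,b,w mm [47.4 40.2  7.6] F [ 0.3  0.6 -0.2] rot err [-0.4 -0.4 -0.1] q [-0.17 -0.18  0.37  2.37 -1.5   0.18  1.7 ]
25 ab [44. 43.] travel xy mm 3.1 3.0
20 ab [40. 47.] travel xy mm 7.8 7.0
15 ab [34. 51.] travel xy mm 13.1 10.6
10 ab [29. 54.] travel xy mm 18.7 13.5
5 ab [23. 56.] travel xy mm 24.7 16.0
0 ab [16. 58.] travel xy mm 31.0 17.7
-5 ab [13. 59.] travel xy mm 34.8 19.1
-10 ab [ 9. 60.] travel xy mm 38.9 20.1
-15 ab [ 4. 61.] travel xy mm 43.1 20.9
-20 ab [-0. 62.] travel xy mm 47.5 21.4
-25 ab [-5. 62.] travel xy mm 52.1 21.6
-30 ab [-9. 62.] travel xy mm 56.8 21.3
-35 ab [-14.  61.] travel xy mm 61.6 20.6
-40 ab [-19.  60.] travel xy mm 66.4 19.5
-45 ab [-24.  58.] travel xy mm 71.3 17.9
-50 ab [-29.  56.] travel xy mm 76.1 15.8
```

Emit:
{"name": "step_arm", "arguments": {"commands": [{"travel": [0.003,0.003,0],"turn": [0,0,0]},{"travel": [0.0075,0.007,0],"turn": [0,0,0]},{"travel": [0.013,0.0105,0],"turn": [0,0,0]},{"travel": [0.0185,0.0135,0],"turn": [0,0,0]},{"travel": [0.0245,0.016,0],"turn": [0,0,0]}]}}

```text
time: 6.15
position: [0.6251, -0.0522, 0.2135]
tool_rot: [1.602, 1.715, 0.889]
ft_force: [-0.9, -1.9, -1.6]
grip_width: 0.006
grip_force: 1.1
```

```bash
python3 -c "
from h import *
face();path(range(0,-30,-5))"
```

```text
t 6.15 face a,b,w mm [23.9 55.   7.2] F [-0.9 -1.9 -1.6] rot err [-0.5 -0.3 -0.1] q [-0.12 -0.19  0.24  2.35 -1.32  0.13  1.46]
0 ab [16. 58.] travel xy mm 7.5 2.9
-5 ab [13. 59.] travel xy mm 11.3 4.3
-10 ab [ 9. 60.] travel xy mm 15.4 5.3
-15 ab [ 4. 61.] travel xy mm 19.6 6.1
-20 ab [-0. 62.] travel xy mm 24.0 6.6
-25 ab [-5. 62.] travel xy mm 28.6 6.8
```

Emit:
{"name": "step_arm", "arguments": {"commands": [{"travel": [0.006,0.0025,0],"turn": [0,0,0]},{"travel": [0.0105,0.004,0],"turn": [0,0,0]},{"travel": [0.0155,0.0055,0],"turn": [0,0,0]},{"travel": [0.0195,0.006,0],"turn": [0,0,0]},{"travel": [0.024,0.0065,0],"turn": [0,0,0]}]}}

```text
time: 6.65
position: [0.6275, -0.029, 0.2194]
tool_rot: [1.602, 1.713, 0.888]
ft_force: [-0.0, -3.3, -0.2]
grip_width: 0.004
grip_force: 1.3
```

```bash
python3 -c "
from h import *
face();path(range(-20,-50,-5))"
```

```text
t 6.65 face a,b,w mm [ 1. 62.  7.] F [-0.  -3.3 -0.2] rot err [-0.4 -0.2 -0.2] q [-0.01 -0.19  0.07  2.34 -1.22  0.11  1.3 ]
-20 ab [-0. 62.] travel xy mm 1.1 -0.4
-25 ab [-5. 62.] travel xy mm 5.7 -0.3
-30 ab [-9. 62.] travel xy mm 10.4 -0.5
-35 ab [-14.  61.] travel xy mm 15.2 -1.2
-40 ab [-19.  60.] travel xy mm 20.0 -2.3
-45 ab [-24.  58.] travel xy mm 24.9 -3.9
```

Emit:
{"name": "step_arm", "arguments": {"commands": [{"travel": [0.0055,-0.0005,0],"turn": [0,0,0]},{"travel": [0.0105,-0.0005,0],"turn": [0,0,0]},{"travel": [0.015,-0.001,0],"turn": [0,0,0]},{"travel": [0.02,-0.0025,0],"turn": [0,0,0]},{"travel": [0.024,-0.0035,0],"turn": [0,0,0]}]}}

```text
time: 7.15
position: [0.6239, -0.0047, 0.217]
tool_rot: [1.602, 1.713, 0.889]
ft_force: [0.7, -2.7, 0.6]
grip_width: 0.008
grip_force: 1.0
```

```bash
python3 -c "
from h import *
face()
f=lambda a,b:((proj('top',hub+(a*l+b*u)/1e3)-[230,145])*4.5+2).round(0)
for t in (-5,0,5,10): print('valve',t,f(*(96*np.array([np.sin(np.radians(t)),np.cos(np.radians(t))]))))
im=ctrl.get_image('top');cv2.imwrite('pics/t4.png',cv2.resize(im[145:275,230:370,::-1],None,fx=4.5,fy=4.5,interpolation=cv2.INTER_CUBIC))"
```

```text
t 7.15 face a,b,w mm [-23.5  59.    6.9] F [ 0.7 -2.7  0.6] rot err [-0.4 -0.2 -0.2] q [ 0.21 -0.19 -0.19  2.35 -1.32  0.1   1.34]
valve -5 [295. 116.]
valve 0 [309. 114.]
valve 5 [323. 114.]
valve 10 [337. 115.]
```

View pics/t4.png

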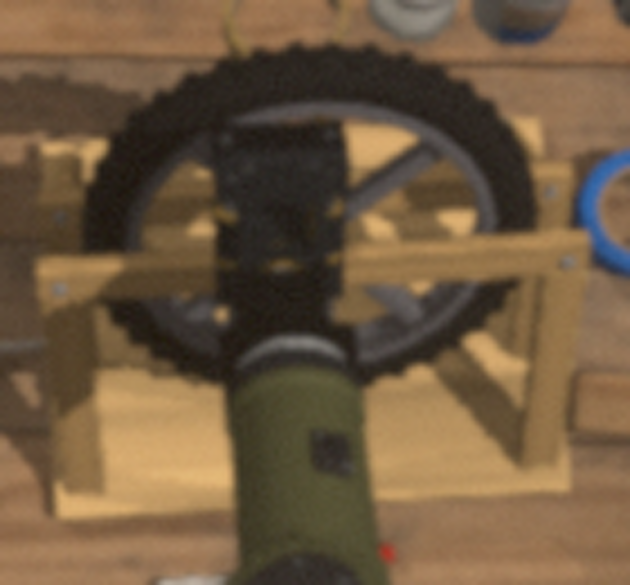

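The valve is hidden behind the gripper. The next spoke runs from (360,195) to (430,153), so I'll cast those pixels onto the wheel plane to get its angle.

```bash
cat >> h.py <<'E'
def ang(px,off=-.008):
    m=C['top'];R=np.array(m['R']);o=-R.T@np.array(m['t']);r=R.T@np.array([(px[0]-m['cx'])/m['fx'],(px[1]-m['cy'])/m['fy'],1])
    X=o+r*(((hub+off*n-o)@n)/(r@n))-hub;return np.array([X@l,X@u])*1e3
E
python3 -c "
from h import *
T=lambda u,v:(230+(u-2)/4.5,145+(v-2)/4.5)
for nm,p,q in (('start spoke',(314,205),(316,118)),('after1',(345,190),(385,127)),('now',(360,195),(430,153)),('rim top',(318,106),(318,106)),('rim R',(490,225),(490,225)),('rim L',(133,232),(133,232))):
    A_,B_=ang(T(*p)),ang(T(*q));d=B_-A_;print(nm,A_.round(),B_.round(),'dir',np.degrees(np.arctan2(*d)).round(1) if d.any() else '','pos',np.degrees(np.arctan2(*B_)).round(1),np.linalg.norm(B_).round())
path([-45,-47,-49])"
```

```text
start spoke [ 3. 29.] [  4. 100.] dir 0.6 pos 2.0 100.0
after1 [22. 40.] [45. 90.] dir 24.9 pos 26.5 101.0
now [31. 36.] [73. 68.] dir 52.7 pos 47.3 100.0
rim top [  5. 109.] [  5. 109.] dir  pos 2.4 109.0
rim R [114.   4.] [114.   4.] dir  pos 87.8 114.0
rim L [-111.   14.] [-111.   14.] dir  pos -82.9 111.0
-45 ab [-24.  58.] travel xy mm -0.7 -0.7
-47 ab [-26.  57.] travel xy mm 1.2 -1.5
-49 ab [-28.  57.] travel xy mm 3.1 -2.3
```

The valve is about 2° short of the top. I'll make a small final push, then back off and retract so I can see it clearly.

Emit:
{"name": "step_arm", "arguments": {"commands": [{"travel": [0.001,-0.0005,0],"turn": [0,0,0]},{"travel": [0.002,-0.001,0],"turn": [0,0,0]},{"travel": [0.002,-0.001,0],"turn": [0,0,0]},{"travel": [0,0.001,0],"turn": [0,0,0]},{"travel": [-0.003,0.003,0],"turn": [0,0,0]}]}}

```text
time: 7.7
position: [0.6255, -0.0082, 0.2188]
tool_rot: [1.602, 1.715, 0.889]
ft_force: [0.8, -0.4, 0.1]
grip_width: 0.009
grip_force: 0.0
```

Emit:
{"name": "step_arm", "arguments": {"commands": [{"travel": [0,0,-0.01],"turn": [0,0,0]},{"travel": [0,0,-0.02],"turn": [0,0,0]},{"travel": [0,0,-0.03],"turn": [0,0,0]},{"travel": [0,0,-0.04],"turn": [0,0,0]}]}}

```text
time: 8.1
position: [0.5949, -0.0145, 0.2407]
tool_rot: [1.606, 1.71, 0.884]
ft_force: [-15.7, 0.6, 17.8]
grip_width: 0.006
grip_force: 0.0
```

```bash
python3 -c "
from h import *
face()"
```

```text
t 8.1 face a,b,w mm [-15.6  61.4 -31. ] F [-15.7   0.6  17.8] rot err [-0.5  0.1 -0.3] q [ 0.27 -0.3  -0.21  2.38 -0.93  0.18  0.95]
```

Emit:
{"name": "step_arm", "arguments": {"commands": [{"travel": [0,0,0],"turn": [0,0,0]},{"travel": [0,0,0],"turn": [0,0,0]}]}}

```text
time: 8.3
position: [0.5955, -0.0105, 0.2408]
tool_rot: [1.602, 1.715, 0.89]
ft_force: [-0.0, 0.6, 0.7]
grip_width: 0.003
grip_force: 0.0
```

The force was transient. I'll move left to uncover the valve.

Emit:
{"name": "step_arm", "arguments": {"commands": [{"travel": [0.015,0.005,0],"turn": [0,0,0]},{"travel": [0.03,0.005,0],"turn": [0,0,0]},{"travel": [0.045,0.005,0],"turn": [0,0,0]},{"travel": [0.055,0.005,0],"turn": [0,0,0]},{"travel": [0.055,0.005,0],"turn": [0,0,0]}]}}

```text
time: 8.8
position: [0.5977, 0.0454, 0.2432]
tool_rot: [1.601, 1.717, 0.889]
ft_force: [0.2, -0.8, -0.0]
grip_width: 0.006
grip_force: 0.0
```

```bash
python3 -c "
from h import *
face()
im=ctrl.get_image('top');cv2.imwrite('pics/t5.png',cv2.resize(im[145:275,230:370,::-1],None,fx=4.5,fy=4.5,interpolation=cv2.INTER_CUBIC))"
```

```text
t 8.8 face a,b,w mm [-75.3  67.4 -26.8] F [ 0.2 -0.8 -0. ] rot err [-0.5 -0.3 -0.1] q [ 0.11 -0.3  -0.24  2.37 -0.06  0.12 -0.03]
```

View pics/t5.png

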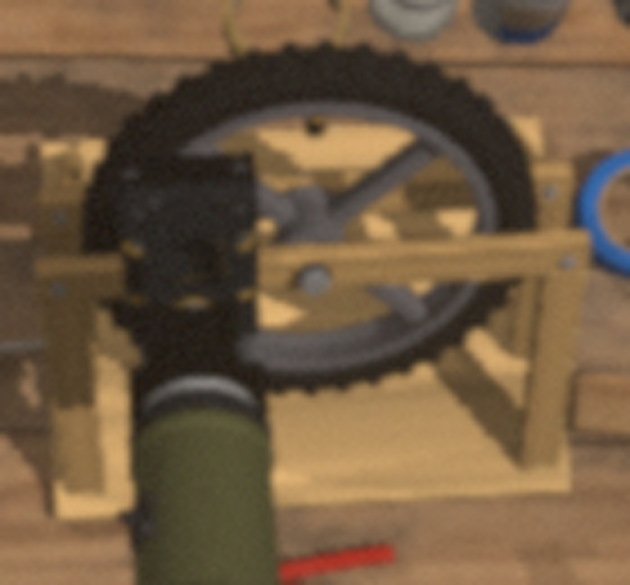

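The valve is at (316,125), above the axle nut at (314,280) and very close to the top. One numeric check before I hand in.

```bash
python3 -c "
from h import *
T=lambda u,v:(230+(u-2)/4.5,145+(v-2)/4.5)
print('valve',ang(T(316,125),0).round(1),'nut',ang(T(314,280),-.048).round(1),'boltmid',ang(T(313,276),-.038).round(1),'spoke R',ang(T(428,150)).round(1), ang(T(340,207)).round(1))"
```

```text
valve [ 4.2 87.4] nut [-0.1  3.5] boltmid [ 0.1 -3.1] spoke R [71.8 70.1] [19.  26.3]
```

```bash
python3 -c "
from bench import ctrl
print(ctrl.close_job())"
```

```text
the job is handed in; nothing more can be done
None
```

I turned the wheel with two gentle spoke pushes and handed the job in: the valve stem is about 1–4 mm right of twelve o'clock (limit 8 mm), measured from one top view, and the arm is clear of the wheel.

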